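Clamp a hex coupling square and check its bore with the depth rod

ROBOT

A 7-joint arm with a two-finger parallel gripper is mounted at the origin on a cart in front of the work surface, level with it; the furniture and walls round the work are solid. World frame = base frame: x ahead of the robot, y to its left, z up, the work surface at z = 0. Lengths are in m, angles in rad, forces in N, time in s.
With the tool pointing down it reaches from about 0.35 to 0.9 m from the base axis. Payload 8.1 kg.
Tool frame: the origin (TCP) lies at the very end of the fingers, on their centre line; the grasp point (between the pads) lies 19 mm behind it; z points along the fingers, y is the line along which they close (so a half turn about z gives the same grasp; the last joint's range is limited). The gripper opens to 92 mm and grips with 3 to 60 N. Pads are 19 mm wide; open, the fingers measure 130 mm over their backs; the gripper's body (75 mm by 190 mm) begins 47 mm behind the grasp point.
Start: joints at [-1.393, 0.434, 0.025, 1.573, -0.012, 1.134, -0.075], TCP at [0.173, 0.601, 0.227] pointing down, gripper open.
Joint ranges: [-2.62, 2.62], [-0.44, 2.09], [-1.27, 1.32], [0.08, 2.57], [-1.32, 4.46], [0.12, 2], [-2.74, 2.74]. Speed limits (rad/s): [2.22, 2.22, 3.01, 3.01, 3.14, 3.14, 3.14].

INTERFACE

Orientations are given as a rotation vector (axis times angle).
In Python, from cell import arm gives the robot as it stands.
- The arm moves only by the shell command python3 -m pendant 'ROWS' [FORCE]. ROWS is a JSON object of lists of equal length, an entry for each row: "slide": the shift along the tool's x, y, z in units of 0.3 m (1.0 is 0.3 m), a list of three; "dr": the turn, a rotation vector about the tool's x, y, z in units of 0.12 rad (1.0 is 0.12 rad), a list of three; "claw": the opening, from 0 (shut) to 1 (fully open). In form: {"slide": [[tx, ty, tz], ...], "dr": [[ax, ay, az], ...], "claw": [claw, ...]}. A call has 1 to 10 rows; each row shifts and turns the commanded pose from where the row before left it, along the tool's axes as they then stand; what a row does not reach is not made up. A row lasts 1/10 s, in which the tool goes at most 50 mm and 8.59 degrees, less where a joint would pass 70% of its speed; a pose out of reach is approached as far as the arm can. A call with a number of a shift or a turn outside -1 to 1 is refused whole. A call with a gripper value outside its range is refused whole. The fingers move at their own pace and stop on an object; FORCE is the grip in N (left out, the last holds). Time passes only in rows, so rows that do not move let the fingers close. It gives the time, the measured TCP pose, the force, the opening and the grip force at its end, in the units of the state.
- arm.observe(): the state, without advancing time (a new reading comes with each control period).
- arm.get_image(name): name is "side" or "top"; returns the picture (420x560x3 uint8, red, green, blue); there is no depth.
- arm.calibration(name): a dict with "K" (3x3 intrinsics, pixels), "xyz" and "orientation" of the camera in the world. Camera axes: x right, y up, looking along -z (the intrinsics and any distortion apply to the point x, -y, -z); pixel columns grow to the right and rows downward; lengths in m; the calibration is good to about 2 mm. A picture is of the moment at which its call begins. calibration takes no time and is no camera call.
- arm.sign_off(): hands the job in; it is judged then, once.
The state is a dict: "clock": time; "joints": joint angles; "dq": joint speeds; "joint_efforts": joint torques, N m; "position": TCP position; "ee_rot": TCP orientation; "force": force on the tool from outside, world axes, zero at the start; "ft_torque": the same for the moment, N m; "width": opening from 0.0 (shut) to 1.0 (fully open); "gripper_force": force on a finger pad.
Only numpy, scipy, OpenCV 4.12 (cv2) and the standard library are available. Lean on these libraries where they do the work, as an engineer would, in place of code of your own. Each camera call takes 0.05 s, during which the arm holds its last target. There are 200 camera calls.

TASK

Stand the brass hexagonal coupling, open end up, in the middle of the open clamp's bed and let go of it with two of its flats turned parallel to the jaw faces, then slide the jaw with the red post up snug against it. After that take the depth rod from its stand, lower it (do not drop it) into the coupling's blind bore until it bottoms out, hold it there for a full second, and let go, leaving the rod standing in the bore. Leave the tape roll and the little carton where they are.

Things in the scene. Friction and masses are not known exactly. Their poses are not given: they have to be found in the camera images.
- clamp: Clamp fixed to the bench: grey plate, 100 mm in its x, y from -56 to +104, bed at z = 16 mm; blue jaws 70 mm wide in x, 40 mm high over the bench, steel faces square to y. Origin on the bench under where a clamped coupling's middle stands; z up. Fixed jaw face at y = -16 mm, sliding one at y = 12 mm + joint jaw. Guide strips 22 mm high at x = +-44 mm.
- jaw (a joint): Travel of the sliding jaw in m, along the clamp's y: the gap between the jaw faces is 28 mm + this value (0 to 0.034 = full open, gap 62 mm); closed on the coupling's flats it reads about 0.004. No spring: it stays where left; sliding it takes about 5 N, a few N more while it pushes the coupling over to the fixed jaw. It must bear on both sides: push until it stops near 0.004.
- jaw_post (a point): Grip point on the sliding jaw's upright red post: on its axis, 64 mm above the bench; post 16 mm in diameter, from 45 to 80 mm above the bench, with a 26 mm collar from 40 to 45. In the clamp's frame at x = 0, y = 40 mm + joint jaw. Move it along the clamp's -y to close.
- hex_coupling: Loose brass hexagonal coupling, standing upright, 0.2 kg: 32 mm across flats (37 across corners), hexagon 62 mm tall, with a round collar 29 mm wide up to 64 mm. Origin at the centre of its underside, z up; its flats look along its own x and every 60 degrees from it. From the top goes a central blind bore about 16 mm wide whose floor is 22 mm above the underside.
- flat_a (a point): Centre of the coupling, 31 mm above its underside; x axis square to one pair of flats (same as the coupling's x).
- flat_b (a point): Same point; x axis square to the second pair of flats (coupling's x turned +60 degrees about z).
- flat_c (a point): Same point; x axis square to the third pair of flats (coupling's x turned +120 degrees about z).
- bore_floor (a point): Centre of the floor of the coupling's blind bore, 22 mm above its underside; axes as the coupling's.
- rod_stand: Grey block fixed to the bench, 50 x 50 x 56 mm, with a 13 mm upright hole in its middle in which the depth rod hangs by its head. Origin under its centre on the bench. It and the coupling may start on either side of the clamp.
- depth_rod: Loose depth rod, 60 g, upright: steel rod 9 mm thick and 54 mm long under a orange round head 20 mm in diameter and 28 mm tall (z = 54 to 82 mm) with two dark rings. Origin at the centre of the rod's foot, z up. Bottomed in the bore, its head stands 12 mm above the coupling's collar. Pull it straight up by 60 mm or more to clear its stand.
- tape_roll: White tape roll lying on the bench, 66 mm in diameter, 20 mm high, a bystander. Origin under its centre.
- carton: Little brown carton, 40 x 60 x 30 mm, a bystander. Origin under its centre.
Things that resemble listed ones, but are neither listed nor needed, are in the scene too. Leave any blue or purple look-alike of the hex_coupling alone.

How it is judged:
On the way, in this order (a step that is already met when the one before it is completed fails the run):
1. the coupling stands on the bed between the open jaws, let go, two flats parallel to the jaw faces within 8 degrees (x of hex_coupling in the frame of clamp between -0.015 and 0.015 m and y of hex_coupling in the frame of clamp between -0.006 and 0.03 m and z of hex_coupling in the frame of clamp between 0.012 and 0.019 m and angle between hex_coupling's own z axis and vertical below 0.06 rad and angle between the x axis of any of flat_a, flat_b, flat_c and the y axis of clamp, either way round below 0.14 rad and value of joint jaw above 0.009 m and contact force between the fingers and hex_coupling below 0.1 N), for 0.2 s.
2. the jaw is closed snug on the flats (joint jaw below 0.0055), the flats square within 4 degrees (x of hex_coupling in the frame of clamp between -0.015 and 0.015 m and y of hex_coupling in the frame of clamp between -0.006 and 0.03 m and z of hex_coupling in the frame of clamp between 0.012 and 0.019 m and angle between hex_coupling's own z axis and vertical below 0.06 rad and value of joint jaw below 0.0055 m and angle between the x axis of any of flat_a, flat_b, flat_c and the y axis of clamp, either way round below 0.07 rad), for 0.2 s.
3. the rod's foot is on the floor of the bore (within 3 mm) and is held there in the fingers (all of step 2 and z of depth_rod in the frame of bore_floor between -0.004 and 0.003 m and horizontal distance between depth_rod and bore_floor below 0.009 m and contact force between the fingers and depth_rod above 0.3 N), for 0.9 s.
At the end, for the whole second after the job is handed in: Coupling upright on the bed (3 mm, 0.06 rad), within 15 mm of the middle of the jaws, two flats parallel to the jaw faces within 4 degrees, joint jaw below 0.0055; rod's foot within 3 mm of the bore floor; both let go and at rest; tape roll and carton not moved over 30 mm (all of step 2 and z of depth_rod in the frame of bore_floor between -0.004 and 0.003 m and horizontal distance between depth_rod and bore_floor below 0.009 m and contact force between the fingers and depth_rod below 0.1 N and contact force between the fingers and hex_coupling below 0.1 N and linear speed of each of depth_rod, hex_coupling below 0.02 m/s); the robot touches nothing.
It fails at once if the depth rod is dropped: let go inside the bore with its foot still more than 8 mm above the floor (z of depth_rod in the frame of bore_floor between 0.008 and 0.042 m and horizontal distance between depth_rod and bore_floor below 0.01 m and contact force between the fingers and depth_rod below 0.1 N).
It fails at once if the coupling is knocked over (angle between hex_coupling's own z axis and vertical above 0.6 rad).
It fails at once if the tape roll or the carton is moved more than 30 mm (distance of any of tape_roll, carton from where it was at the start of the episode above 0.03 m).
It also fails if it takes over 66 s, if anything falls off the work surface, if the arm or the gripper's body presses on something with over 40 N, if the wrist force passes 120 N, or if a joint passes its speed limit or range.

## Working session

There is one attempt and no reset: what is moved stays moved. The work goes in short steps, Python scripts to look and compute and a shell command to move; the robot and the scene stay as the last step left them, time stands still between calls to the robot, and variables do not carry over. Pictures are saved under pics/ and viewed, at most 10 in all, crops included, and the job is handed in when it is done.

```bash
mkdir -p pics
python3 - <<'E'
from cell import arm
import cv2
for n in("side","top"):
    cv2.imwrite(f"pics/{n}0.png",arm.get_image(n)[:,:,::-1])
    c=arm.calibration(n); print(n,c)
print(arm.observe())
E
```

```text
side {'K': array([[427.71122297,   0.        , 282.78749713],
       [  0.        , 427.71122297, 215.73955642],
       [  0.        ,   0.        ,   1.        ]]), 'xyz': array([0.45326227, 0.74377248, 0.56175027]), 'orientation': array([ 0.00576325, -1.46864505, -2.71928179])}
top {'K': array([[507.42775303,   0.        , 285.60639016],
       [  0.        , 507.42775303, 209.34442041],
       [  0.        ,   0.        ,   1.        ]]), 'xyz': array([ 2.09305466e-01, -8.10591134e-04,  1.28084853e+00]), 'orientation': array([ 0.16879212, -0.17919543, -1.56800906])}
{'clock': 0.1, 'joints': array([-1.39262243,  0.43516983,  0.02498462,  1.5739906 , -0.01159403,
        1.13399697, -0.07510181]), 'dq': array([ 0.00096541, -0.00415745,  0.00155004, -0.00150915, -0.00039082,
        0.00067576, -0.00054732]), 'joint_efforts': array([ 3.22345710e-03, -6.69125605e+01,  9.87973362e-01, -3.15145791e+01,
       -6.05481234e-02,  3.73491738e-02,  2.80654808e-05]), 'position': array([0.17312063, 0.60007566, 0.22601932]), 'ee_rot': array([-4.39705048e-01, -3.11060851e+00,  2.22826108e-03]), 'force': array([ 0.32020067, -1.28023841, -0.20070149]), 'ft_torque': array([-0.01653462, -0.03869067,  0.03131165]), 'gripper_force': 0.0, 'width': 1.0031407785656352}
```

View pics/top0.png

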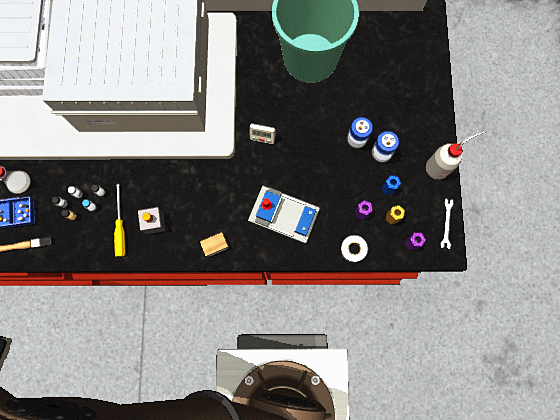

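View pics/side0.png

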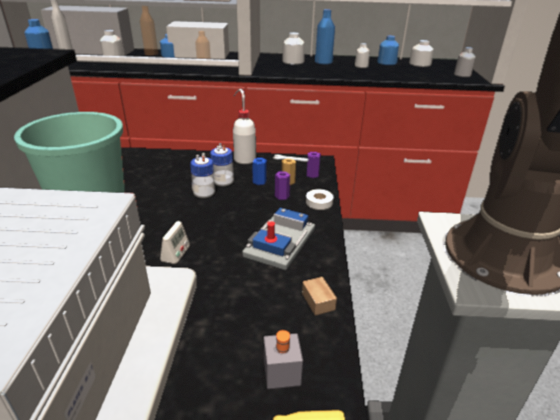

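Candidates in the top image: brass/yellow hex at (397,214) is the one described. The look-alikes are purple at (364,208), purple at (418,240) and blue at (392,184). The rod is the orange head at (148,216), in its stand.

```bash
cat > h.py <<'E'
import numpy as np,cv2
from scipy.spatial.transform import Rotation as R
from cell import arm
def ray(n,px):
    c=arm.calibration(n);K=c["K"]
    d=np.linalg.inv(K)@np.array([px[0],px[1],1.]);d[1:]*=-1
    return c["xyz"],R.from_rotvec(c["orientation"]).as_matrix()@d
def on(n,px,z):
    o,d=ray(n,px);return (o+d*(z-o[2])/d[2]).round(4)
def proj(n,p):
    c=arm.calibration(n);q=R.from_rotvec(c["orientation"]).as_matrix().T@(np.array(p)-c["xyz"]);q[1:]*=-1
    u=c["K"]@q;return (u[:2]/u[2]).round(1)
def tri(a,b):
    (o1,d1),(o2,d2)=ray("top",a),ray("side",b)
    d1/=np.linalg.norm(d1);d2/=np.linalg.norm(d2)
    s=np.linalg.lstsq(np.c_[d1,-d2],o2-o1,rcond=None)[0]
    p,q=o1+d1*s[0],o2+d2*s[1];return ((p+q)/2).round(4),round(np.linalg.norm(p-q),4)
def mask(im,lo,hi,roi):
    h=cv2.cvtColor(im,cv2.COLOR_RGB2HSV);m=cv2.inRange(h,np.array(lo),np.array(hi))
    k=np.zeros_like(m);x0,y0,x1,y1=roi;k[y0:y1,x0:x1]=m[y0:y1,x0:x1];return k
def blob(m):
    cs=cv2.findContours(m,cv2.RETR_EXTERNAL,cv2.CHAIN_APPROX_NONE)[0]
    return max(cs,key=cv2.contourArea)
E
python3 - <<'E'
from h import *
t=cv2.imread("pics/top0.png");s=cv2.imread("pics/side0.png")
z=lambda im,x,y,w,h,W,H:cv2.resize(im[y:y+h,x:x+w],(W,H),interpolation=cv2.INTER_CUBIC)
a=z(t,375,197,45,35,400,300);b=z(t,240,175,90,68,400,300);c=z(t,130,195,40,42,400,300);d=z(s,240,200,80,66,400,300)
cv2.imwrite("pics/crop1.png",np.vstack([np.hstack([a,b]),np.hstack([c,d])]))
T=t[:,:,::-1].copy();S=s[:,:,::-1].copy()
def st(nm,im,*a):
    c=blob(mask(im,*a));print(nm,cv2.contourArea(c),cv2.boundingRect(c),np.round(cv2.minAreaRect(c),1) if 0 else cv2.minAreaRect(c));return c
st("brassT",T,(18,90,60),(35,255,255),(375,197,420,232))
st("brassS",S,(10,80,60),(35,255,255),(270,145,310,190))
st("headT",T,(5,120,80),(30,255,255),(130,195,170,237))
st("headS",S,(3,120,80),(20,255,255),(265,320,305,360))
st("postT",T,(0,120,60),(6,255,255),(240,175,330,243))
st("postS",S,(0,120,60),(6,255,255),(240,200,320,266))
m=mask(T,(0,0,0),(180,255,255),(240,178,330,243));
v=cv2.cvtColor(T,cv2.COLOR_RGB2HSV);m[(v[:,:,2]<75)]=0
st2=blob(m);print("plate",cv2.minAreaRect(st2),cv2.boxPoints(cv2.minAreaRect(st2)).round(1).tolist())
cs=cv2.findContours(mask(T,(100,120,60),(125,255,255),(240,178,330,243)),cv2.RETR_EXTERNAL,cv2.CHAIN_APPROX_NONE)[0]
for c in cs:
    if cv2.contourArea(c)>30:print("blue",cv2.boxPoints(cv2.minAreaRect(c)).round(1).tolist())
E
```

```text
brassT 191.0 (386, 205, 19, 19) ((394.75006103515625, 214.75003051757812), (14.849242210388184, 19.798988342285156), 45.0)
brassS 207.5 (281, 159, 16, 26) ((288.5, 171.5), (25.0, 15.0), 90.0)
headT 47.5 (142, 213, 10, 9) ((146.5, 217.0), (8.0, 9.0), 90.0)
headS 233.5 (276, 329, 14, 24) ((282.5, 340.5), (23.0, 13.0), 90.0)
postT 59.0 (262, 199, 10, 10) ((266.5, 203.5), (9.0, 9.0), 90.0)
postS 102.5 (266, 222, 10, 20) ((270.5, 231.5), (19.0, 9.0), 90.0)
plate ((283.5635986328125, 213.64627075195312), (62.591102600097656, 38.85159683227539), 21.501436233520508) [[247.3000030517578, 220.1999969482422], [261.6000061035156, 184.10000610351562], [319.79998779296875, 207.0], [305.6000061035156, 243.1999969482422]]
blue [[294.8999938964844, 230.8000030517578], [305.0, 205.39999389648438], [315.70001220703125, 209.6999969482422], [305.6000061035156, 235.0]]
blue [[255.3000030517578, 215.10000610351562], [265.6000061035156, 190.10000610351562], [280.1000061035156, 196.0], [269.79998779296875, 221.0]]
```

View pics/crop1.png

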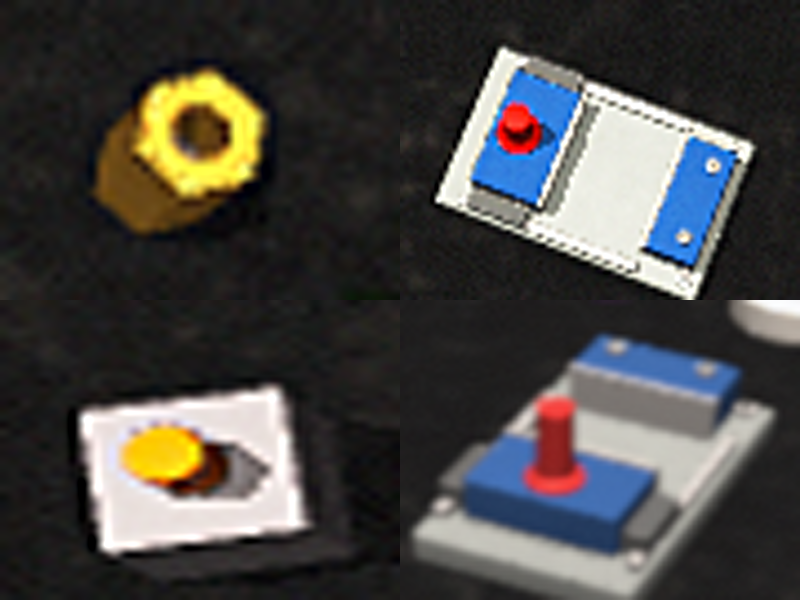

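Crop: brass hexagon with open bore upward, top face centre about (397,212). The clamp shows the sliding jaw with the red post at upper left and the fixed jaw at right. The orange rod head stands in the grey block. The choice is confirmed.

Run:
```python
from h import *
T=np.mean([arm.get_image("top") for _ in range(5)],0).astype(np.uint8)
x0,y0=375,197;k=12
c=cv2.resize(T[y0:y0+35,x0:x0+45],None,fx=k,fy=k,interpolation=cv2.INTER_CUBIC)
h=cv2.cvtColor(c,cv2.COLOR_RGB2HSV)
m=((h[:,:,2]>175)&(h[:,:,1]>70)).astype(np.uint8)*255
ct=cv2.convexHull(blob(m))[:,0].astype(float)
P=np.array([on("top",((p[0]+.5)/k-.5+x0,(p[1]+.5)/k-.5+y0),.062) for p in ct])[:,:2]
(cx,cy),sz,_=cv2.minAreaRect((P*1e4).astype(np.float32));
M=cv2.moments((P*1e5).astype(np.float32));C=np.array([M["m10"],M["m01"]])/M["m00"]/1e5
print("centre",C,"areaEqR",np.sqrt(M["m00"]/np.pi)/1e5)
# support widths: minimal width direction = flat normals
an=np.radians(np.arange(0,180,3));w=[np.ptp(P@[np.cos(a),np.sin(a)]) for a in an]
w=np.array(w);f=np.sum(w*np.exp(-6j*an));print("flat normal deg (mod60)",np.degrees(np.angle(-f))/-6%60, w.min(),w.max(),abs(f)/len(w)*2)
s3=on("side",(288.5,184),0);print("brass foot side",s3,proj("side",[*C,.064]),proj("side",[*C,0]))
# clamp
print("plate corners",[on("top",p,.016)[:2].tolist() for p in [(247.3,220.2),(261.6,184.1),(319.8,207),(305.6,243.2)]])
F=np.array([on("top",p,.04)[:2] for p in [(294.9,230.8),(305,205.4),(315.7,209.7),(305.6,235)]])
J=np.array([on("top",p,.04)[:2] for p in [(255.3,215.1),(265.6,190.1),(280.1,196),(269.8,221)]])
print("F",F,F.mean(0));print("J",J,J.mean(0))
print("post",on("top",(266.5,203),.08),tri((266.,203.),(270.5,222)),)
print("head",on("top",(146.5,217),.084),tri((146.5,217),(282.5,332)))
S=[on("top",((130+u/10)-.45,(195+v*.14)-.43),.056)[:2] for u,v in [(80,410-300),(283,385-300),(308,528-300),(100,553-300)]]
S=np.array(S);print("stand",S,S.mean(0))
for n,px in [("tape",(354,248)),("carton",(215,244))]:print(n,on("top",px,.02))
for n,px in [("purp1",(365,206)),("purp2",(419,239)),("blue",(393,181))]:print(n,on("top",px,.06))
```

```text
centre [ 0.47559702 -0.28378454] areaEqR 0.017218184290000733
flat normal deg (mod60) 15.21980658569033 0.033274287076802134 0.03680091157075627 0.0013152712324813048
brass foot side [ 0.4733 -0.269   0.    ] [288.5 160.1] [287.9 181.3]
plate corners [[0.4662, 0.0876], [0.5612, 0.0518], [0.5, -0.0975], [0.4066, -0.0598]]
F [[ 0.434  -0.0326]
 [ 0.4987 -0.0585]
 [ 0.4875 -0.0852]
 [ 0.4233 -0.059 ]] [ 0.460875 -0.058825]
J [[0.4742 0.0661]
 [0.5388 0.0406]
 [0.5232 0.004 ]
 [0.4591 0.0298]] [0.498825 0.035125]
post [0.4957 0.0369 0.08  ] (array([0.4982, 0.0379, 0.0813]), np.float64(0.0054))
head [0.4611 0.3253 0.084 ] (array([0.4619, 0.3242, 0.0873]), np.float64(0.0029))
stand [[0.4848 0.3559]
 [0.4935 0.3063]
 [0.4431 0.2977]
 [0.4346 0.3481]] [0.464 0.327]
tape [ 0.3933 -0.1808  0.02  ]
carton [0.4048 0.1675 0.02  ]
purp1 [ 0.492  -0.2059  0.06  ]
purp2 [ 0.4089 -0.3345  0.06  ]
blue [ 0.5559 -0.2786  0.06  ]
```

```bash
cat > go.py <<'E'
import sys
from h import *
def rep(x,y,z,yaw=None,p=None):
    s=arm.observe();Rm=R.from_rotvec(s["ee_rot"]).as_matrix()
    d=Rm.T@(np.array([x,y,z])-s["position"])
    cy=np.degrees(np.arctan2(Rm[1,1],Rm[0,1]))
    print("t",s["clock"],"pos",s["position"].round(4),"yaw_y",cy.round(2),"z",Rm[:,2].round(3),"w",round(s["width"],3),"gf",round(s["gripper_force"],1),"F",s["force"].round(1))
    print("slide units",(d/.3).round(4),"mm",(d*1e3).round(1))
    if yaw is not None:
        # full aim: vertical tool, y at yaw
        a=np.radians(yaw);Y=[np.cos(a),np.sin(a),0];Z=[0,0,-1];X=np.cross(Y,Z)
        print("dr units",(R.from_matrix(Rm.T@np.c_[X,Y,Z]).as_rotvec()/.12).round(3))
if __name__=="__main__": rep(*map(float,sys.argv[1:]))
E
python3 go.py .46 .25 .227 75; python3 go.py .4756 -.2838 .16 75
```

```text
t 0.35 pos [0.1732 0.6004 0.2266] yaw_y 73.91 z [-0. -0. -1.] w 1.002 gf 0.0 F [-0.3 -0.1  0. ]
slide units [-1.2424e+00 -8.5730e-01 -1.1000e-03] mm [-3.727e+02 -2.572e+02 -3.000e-01]
dr units [-0.002  0.    -0.159]
t 0.35 pos [0.1732 0.6004 0.2266] yaw_y 73.91 z [-0. -0. -1.] w 1.002 gf 0.0 F [-0.3 -0.1  0. ]
slide units [-1.7855 -2.5525  0.2227] mm [-535.7 -765.7   66.8]
dr units [-0.002  0.    -0.159]
```

```bash
python3 -m pendant '{"slide":[[-0.08,-0.05,0],[-0.11,-0.08,0],[-0.11,-0.08,0],[-0.11,-0.08,0],[-0.11,-0.08,0],[-0.11,-0.08,0],[-0.11,-0.08,0],[-0.11,-0.08,0],[-0.11,-0.08,0],[-0.11,-0.08,0]],"dr":[[0,0,-0.1],[0,0,0],[0,0,0],[0,0,0],[0,0,0],[0,0,0],[0,0,0],[0,0,0],[0,0,0],[0,0,0]],"claw":[1,0.8,0.7,0.6,0.54,0.54,0.54,0.54,0.54,0.54]}' 10
python3 -m pendant '{"slide":[[-0.1,-0.08,0],[-0.06,-0.11,0],[-0.04,-0.12,0],[-0.04,-0.12,0],[-0.04,-0.12,0],[-0.04,-0.12,0],[-0.04,-0.12,0],[-0.04,-0.12,0],[-0.04,-0.12,0],[-0.04,-0.12,0]],"dr":[[0,0,-0.06],[0,0,0],[0,0,0],[0,0,0],[0,0,0],[0,0,0],[0,0,0],[0,0,0],[0,0,0],[0,0,0]],"claw":[0.54,0.54,0.54,0.54,0.54,0.54,0.54,0.54,0.54,0.54]}'
python3 go.py .4756 -.2838 .14 75
```

```text
clock: 1.35
position: [0.4219, 0.2909, 0.227]
ee_rot: [0.421, 3.113, 0.001]
force: [0.1, 1.1, 0.5]
width: 0.538
gripper_force: 0.0
clock: 2.35
position: [0.4706, -0.0798, 0.227]
ee_rot: [0.409, 3.114, 0.0]
force: [1.0, -0.2, 0.1]
width: 0.538
gripper_force: 0.0
t 2.35 pos [ 0.4706 -0.0798  0.227 ] yaw_y 75.02 z [ 0.001  0.    -1.   ] w 0.538 gf 0.0 F [ 1.  -0.2  0.1]
slide units [-0.1916 -0.6526  0.2899] mm [ -57.5 -195.8   87. ]
dr units [0.003 0.005 0.003]
```

```bash
python3 -m pendant '{"slide":[[-0.03,-0.1,0.02],[-0.03,-0.1,0.03],[-0.03,-0.1,0.04],[-0.03,-0.1,0.04],[-0.03,-0.1,0.04],[-0.03,-0.1,0.04],[-0.01,-0.05,0.04],[0,0,0.04],[0,0,0],[0,0,0]],"dr":[[0,0,0],[0,0,0],[0,0,0],[0,0,0],[0,0,0],[0,0,0],[0,0,0],[0,0,0],[0,0,0],[0,0,0]],"claw":[0.54,0.54,0.54,0.54,0.54,0.54,0.54,0.54,0.54,0.54]}'
python3 go.py .4756 -.2838 .03 75
python3 - <<'E'
from h import *
for n in("side","top"):cv2.imwrite(f"pics/{n}1.png",arm.get_image(n)[:,:,::-1])
a=cv2.imread("pics/side1.png")[100:260,200:400];b=cv2.imread("pics/top1.png")[140:300,330:480]
cv2.imwrite("pics/c2.png",np.hstack([cv2.resize(a,(400,320)),cv2.resize(b,(300,320))]))
E
```

```text
clock: 3.35
position: [0.4755, -0.2801, 0.1397]
ee_rot: [-0.408, -3.114, -0.001]
force: [0.1, -0.6, -0.8]
width: 0.545
gripper_force: 0.0
t 3.35 pos [ 0.4755 -0.2801  0.1397] yaw_y 75.08 z [-0.     0.001 -1.   ] w 0.545 gf 0.0 F [ 0.1 -0.6 -0.8]
slide units [-0.0037 -0.0122  0.3656] mm [ -1.1  -3.7 109.7]
dr units [ 0.007 -0.005  0.012]
```

View pics/c2.png

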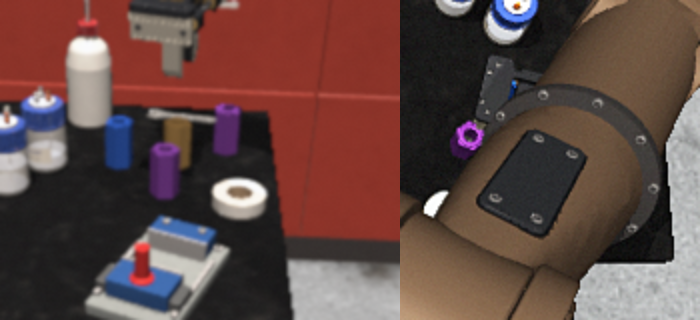

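The side crop shows the gripper over the brass coupling, which stands behind the purple one at crop (165,170). I descend and grip.

```bash
python3 -m pendant '{"slide":[[-0.004,-0.012,0],[0,0,0.03],[0,0,0.05],[0,0,0.05],[0,0,0.05],[0,0,0.05],[0,0,0.05],[0,0,0.05],[0,0,0.035],[0,0,0]],"dr":[[0,0,0],[0,0,0],[0,0,0],[0,0,0],[0,0,0],[0,0,0],[0,0,0],[0,0,0],[0,0,0],[0,0,0]],"claw":[0.54,0.54,0.54,0.54,0.54,0.54,0.54,0.54,0.54,0.54]}'
python3 -m pendant '{"slide":[[0,0,0],[0,0,0],[0,0,0],[0,0,0],[0,0,0],[0,0,0],[0,0,0],[0,0,0]],"dr":[[0,0,0],[0,0,0],[0,0,0],[0,0,0],[0,0,0],[0,0,0],[0,0,0],[0,0,0]],"claw":[0.46,0.42,0.39,0.37,0.3,0.2,0.2,0.2]}' 20
python3 go.py .4756 -.2838 .03 75
```

```text
clock: 4.45
position: [0.4746, -0.2847, 0.0288]
ee_rot: [-0.409, -3.112, -0.001]
force: [0.0, -0.9, -0.9]
width: 0.54
gripper_force: 0.0
clock: 5.25
position: [0.4759, -0.2852, 0.0306]
ee_rot: [0.41, 3.114, 0.0]
force: [-1.0, 2.4, 5.8]
width: 0.346
gripper_force: 20.0
t 5.25 pos [ 0.4759 -0.2852  0.0306] yaw_y 75.01 z [ 0.001  0.    -1.   ] w 0.346 gf 20.0 F [-1.   2.4  5.8]
slide units [0.0021 0.0043 0.0019] mm [0.6 1.3 0.6]
dr units [0.002 0.005 0.002]
```

```bash
python3 -m pendant '{"slide":[[0,0,-0.02],[0,0,-0.05],[0,0,-0.08],[0,0,-0.08],[0,0,-0.08],[0,0,-0.06],[0,0.03,-0.02],[0,0.06,0],[0.02,0.08,0],[0.02,0.08,0]],"dr":[[0,0,0],[0,0,0],[0,0,0],[0,0,0],[0,0,0],[0,0,0],[0,0,0.3],[0,0,0.3],[0,0,0.3],[0,0,0.12]],"claw":[0.2,0.2,0.2,0.2,0.2,0.2,0.2,0.2,0.2,0.2]}' 25
python3 go.py .4775 -.0174 .065 68
```

```text
clock: 6.25
position: [0.4879, -0.2096, 0.1472]
ee_rot: [-0.603, -3.082, 0.0]
force: [1.5, 0.8, -1.9]
width: 0.353
gripper_force: 25.0
t 6.25 pos [ 0.4879 -0.2096  0.1472] yaw_y 67.85 z [-0.001  0.    -1.   ] w 0.353 gf 25.0 F [ 1.5  0.8 -1.9]
slide units [0.2735 0.5804 0.2741] mm [ 82.  174.1  82.2]
dr units [-0.002 -0.005 -0.022]
```

```bash
python3 -m pendant '{"slide":[[0.03,0.07,0],[0.04,0.09,0],[0.04,0.09,0],[0.04,0.09,0],[0.04,0.08,0],[0.04,0.07,0],[0.03,0.06,0],[0.015,0.03,0],[0,0,0],[0,0,0]],"dr":[[0,0,0],[0,0,-0.02],[0,0,0],[0,0,0],[0,0,0],[0,0,0],[0,0,0],[0,0,0],[0,0,0],[0,0,0]],"claw":[0.2,0.2,0.2,0.2,0.2,0.2,0.2,0.2,0.2,0.2]}'
python3 go.py .4775 -.0174 .055 68
python3 - <<'E'
from h import *
for n in("side","top"):cv2.imwrite(f"pics/{n}2.png",arm.get_image(n)[:,:,::-1])
a=cv2.imread("pics/side2.png")[150:290,200:360]
cv2.imwrite("pics/c3.png",cv2.resize(a,(640,560),interpolation=cv2.INTER_CUBIC))
E
```

```text
clock: 7.25
position: [0.4768, -0.0189, 0.1473]
ee_rot: [0.597, 3.084, -0.001]
force: [0.1, -0.8, -1.6]
width: 0.346
gripper_force: 25.0
t 7.25 pos [ 0.4768 -0.0189  0.1473] yaw_y 68.1 z [ 0.    -0.001 -1.   ] w 0.346 gf 25.0 F [ 0.1 -0.8 -1.6]
slide units [-2.000e-04  5.600e-03  3.077e-01] mm [-0.1  1.7 92.3]
dr units [-0.004  0.002  0.014]
```

View pics/c3.png

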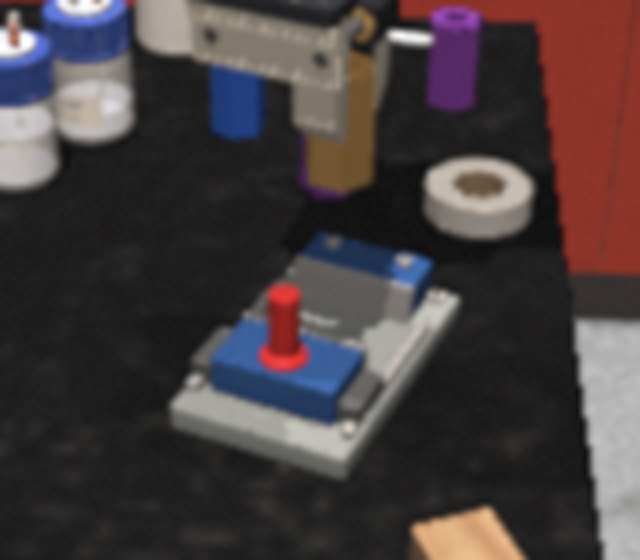

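The side crop shows the coupling upright in the fingers, underside about crop (340,190), above the bed. The clamp is open.

Run:
```python
from h import *
s=arm.observe();p=s["position"];print(p)
im=cv2.imread("pics/side2.png")[:,:,::-1].copy()
c=blob(mask(im,(10,80,40),(30,255,255),(270,160,300,200)))
print(cv2.boundingRect(c),cv2.minAreaRect(c))
print("pred foot",proj("side",[p[0],p[1],.1167]),"mid15",proj("side",[p[0],p[1],.13]))
R0=R.from_rotvec(s["ee_rot"]).as_matrix()
for k in (-.008,.008):print(k,proj("side",[*(p+R0[:,0]*k)[:2],.13]))
row=c[np.abs(c[:,0,1]-189)<1];print(row[:,0,0].min(),row[:,0,0].max())
```

```text
[ 0.4768649  -0.01929851  0.14728044]
(277, 162, 17, 36) ((285.0, 179.5), (35.0, 16.0), 90.0)
pred foot [284.1 193.1] mid15 [284.2 187.5]
-0.008 [280.7 186.6]
0.008 [287.8 188.3]
277 293
```

```bash
python3 -m pendant '{"slide":[[-0.005,0.005,0.02],[0,0,0.05],[0,0,0.06],[0,0,0.06],[0,0,0.06],[0,0,0.035],[0,0,0.02],[0,0,0.01],[0,0,0],[0,0,0]],"dr":[[0,0,0],[0,0,0],[0,0,0],[0,0,0],[0,0,0],[0,0,0],[0,0,0],[0,0,0],[0,0,0],[0,0,0]],"claw":[0.2,0.2,0.2,0.2,0.2,0.2,0.2,0.2,0.2,0.2]}'
python3 go.py .4775 -.0174 .0466 68
```

```text
clock: 8.35
position: [0.4792, -0.0171, 0.0532]
ee_rot: [0.596, 3.084, 0.001]
force: [-0.5, -0.3, -1.3]
width: 0.347
gripper_force: 25.0
t 8.35 pos [ 0.4792 -0.0171  0.0532] yaw_y 68.13 z [ 0.001  0.    -1.   ] w 0.347 gf 25.0 F [-0.5 -0.3 -1.3]
slide units [ 0.0049 -0.003   0.022 ] mm [ 1.5 -0.9  6.6]
dr units [0.004 0.007 0.018]
```

```bash
python3 -m pendant '{"slide":[[0,0,0.007],[0,0,0.006],[0,0,0.004],[0,0,0.003],[0,0,0.002],[0,0,0]],"dr":[[0,0,0],[0,0,0],[0,0,0],[0,0,0],[0,0,0],[0,0,0]],"claw":[0.2,0.2,0.2,0.2,0.2,0.2]}'
python3 go.py .4775 -.0174 .0466 68
```

```text
clock: 8.95
position: [0.4788, -0.017, 0.0465]
ee_rot: [0.596, 3.085, 0.001]
force: [-1.3, 1.4, 6.1]
width: 0.347
gripper_force: 25.0
t 8.95 pos [ 0.4788 -0.017   0.0465] yaw_y 68.13 z [ 0.  0. -1.] w 0.347 gf 25.0 F [-1.3  1.4  6.1]
slide units [ 0.0035 -0.0028 -0.0004] mm [ 1.  -0.8 -0.1]
dr units [ 0.003 -0.     0.019]
```

```bash
python3 -m pendant '{"slide":[[0,0,0],[0,0,0],[0,0,0],[0,0,0],[0,0,0],[0,0,0],[0,0,-0.03],[0,0,-0.06],[0,0,-0.08],[0,0,-0.1]],"dr":[[0,0,0],[0,0,0],[0,0,0],[0,0,0],[0,0,0],[0,0,0],[0,0,0],[0,0,0],[0,0,0],[0,0,0]],"claw":[0.4,0.45,0.48,0.5,0.5,0.5,0.5,0.5,0.5,0.5]}'
python3 go.py .50 .038 .13 68
python3 go.py .50 .20 .2 68
```

```text
clock: 9.95
position: [0.478, -0.0173, 0.128]
ee_rot: [-0.596, -3.083, 0.001]
force: [0.6, 0.1, -0.5]
width: 0.499
gripper_force: 0.0
t 9.95 pos [ 0.478  -0.0173  0.128 ] yaw_y 68.11 z [-0.002 -0.    -1.   ] w 0.499 gf 0.0 F [ 0.6  0.1 -0.5]
slide units [ 0.0008  0.1983 -0.007 ] mm [ 0.2 59.5 -2.1]
dr units [-0.008 -0.01   0.016]
t 9.95 pos [ 0.478  -0.0173  0.128 ] yaw_y 68.11 z [-0.002 -0.    -1.   ] w 0.499 gf 0.0 F [ 0.6  0.1 -0.5]
slide units [ 0.2024  0.6992 -0.2405] mm [ 60.7 209.7 -72.2]
dr units [-0.008 -0.01   0.016]
```

```bash
python3 -m pendant '{"slide":[[0,0.03,-0.02],[0,0.06,-0.02],[0,0.06,-0.01],[0,0.04,0],[0,0.01,0],[0,0,0],[0,0,0],[0,0,0],[0,0,0],[0,0,0]],"dr":[[0,0,0.5],[0,0,0.5],[0,0,0.5],[0,0,0.5],[0,0,1],[0,0,1],[0,0,1],[0,0,1],[0,0,1],[0,0,1]],"claw":[0.5,0.5,0.5,0.5,0.5,0.5,0.5,0.5,0.5,0.5]}'
python3 go.py .4995 .039 .05 -22
python3 - <<'E'
from h import *
print(arm.observe()["joints"].round(2))
im=arm.get_image("side");cv2.imwrite("pics/side3.png",im[:,:,::-1])
cv2.imwrite("pics/c4.png",cv2.resize(im[150:290,200:360,::-1],(640,560),interpolation=cv2.INTER_CUBIC))
O=np.array([.473,-.0285]);Y=np.array([.375,.927])
for y in (.012,):
  for z in(.016,.08):print(proj("side",[*(O+Y*y),z]))
E
```

```text
clock: 10.95
position: [0.5065, 0.0359, 0.1428]
ee_rot: [-1.959, -2.456, -0.001]
force: [-0.1, -0.2, 0.7]
width: 0.498
gripper_force: 0.0
t 10.95 pos [0.5065 0.0359 0.1428] yaw_y 12.84 z [ 0.  0. -1.] w 0.498 gf 0.0 F [-0.1 -0.2  0.7]
slide units [ 0.0151 -0.0207  0.3092] mm [ 4.5 -6.2 92.8]
dr units [ 2.000e-03 -4.000e-03  5.068e+00]
[-0.69  0.39  0.68  2.   -0.32  0.86  0.39]
[282.7 233.3]
[283.4 208.6]
```

View pics/c4.png

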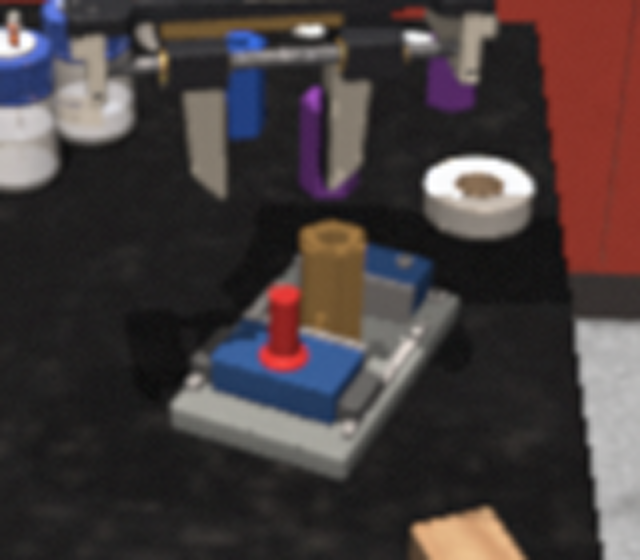

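The coupling stands upright on the bed, open end up, rim at crop (333,237), matching the prediction. Next I rotate and go down on the post.

```bash
python3 -m pendant '{"slide":[[0,0,0],[0,0,0],[0,0,0],[0,0,0],[0,0,0],[0,0,0],[0,0,0]],"dr":[[0,0,1],[0,0,1],[0,0,1],[0,0,1],[0,0,1],[0,0,0.07],[0,0,0]],"claw":[0.5,0.5,0.5,0.5,0.5,0.5,0.5]}'
python3 go.py .4995 .039 .05 -22
```

```text
clock: 11.7
position: [0.5065, 0.036, 0.1424]
ee_rot: [-2.596, -1.769, -0.0]
force: [-0.3, 0.5, -0.3]
width: 0.5
gripper_force: 0.0
t 11.7 pos [0.5065 0.036  0.1424] yaw_y -21.47 z [ 0.  0. -1.] w 0.5 gf 0.0 F [-0.3  0.5 -0.3]
slide units [ 0.0008 -0.0255  0.3079] mm [ 0.2 -7.7 92.4]
dr units [ 0.    -0.     0.077]
```

```bash
python3 -m pendant '{"slide":[[0,-0.025,0.01],[0,0,0.04],[0,0,0.05],[0,0,0.05],[0,0,0.05],[0,0,0.05],[0,0,0.035],[0,0,0.023],[0,0,0],[0,0,0]],"dr":[[0,0,0.08],[0,0,0],[0,0,0],[0,0,0],[0,0,0],[0,0,0],[0,0,0],[0,0,0],[0,0,0],[0,0,0]],"claw":[0.5,0.5,0.5,0.5,0.5,0.5,0.5,0.5,0.4,0.3]}'
python3 -m pendant '{"slide":[[0,0,0],[0,0,0],[0,0,0],[0,0,0],[0,0,0]],"dr":[[0,0,0],[0,0,0],[0,0,0],[0,0,0],[0,0,0]],"claw":[0.2,0.1,0.1,0.1,0.1]}' 50
python3 go.py .4886 .0112 .05 -22
```

```text
clock: 12.7
position: [0.4998, 0.0386, 0.0499]
ee_rot: [2.609, 1.75, 0.0]
force: [-0.2, 0.6, -0.3]
width: 0.377
gripper_force: 0.0
clock: 13.2
position: [0.5013, 0.0383, 0.0503]
ee_rot: [2.607, 1.749, 0.004]
force: [3.8, -1.4, -2.3]
width: 0.164
gripper_force: 50.0
t 13.2 pos [0.5013 0.0383 0.0503] yaw_y -22.29 z [ 0.003 -0.001 -1.   ] w 0.164 gf 50.0 F [ 3.8 -1.4 -2.3]
slide units [-0.0995 -0.005   0.001 ] mm [-29.9  -1.5   0.3]
dr units [ 0.027 -0.005 -0.042]
```

```bash
python3 -m pendant '{"slide":[[-0.008,0,0],[-0.012,0,0],[-0.012,0,0],[-0.012,0,0],[-0.012,0,0],[-0.012,0,0],[-0.01,0,0],[-0.006,0,0],[-0.005,0,0],[-0.005,0,0]],"dr":[[0,0,0],[0,0,0],[0,0,0],[0,0,0],[0,0,0],[0,0,0],[0,0,0],[0,0,0],[0,0,0],[0,0,0]],"claw":[0.1,0.1,0.1,0.1,0.1,0.1,0.1,0.1,0.1,0.1]}'
python3 go.py .5013 .0383 .05 -22
```

```text
clock: 14.2
position: [0.4914, 0.0134, 0.0504]
ee_rot: [2.606, 1.751, 0.006]
force: [7.1, 3.1, -5.7]
width: 0.163
gripper_force: 50.0
t 14.2 pos [0.4914 0.0134 0.0504] yaw_y -22.22 z [ 0.004  0.001 -1.   ] w 0.163 gf 50.0 F [ 7.1  3.1 -5.7]
slide units [ 0.0893 -0.0007  0.0014] mm [26.8 -0.2  0.4]
dr units [ 0.032 -0.017 -0.032]
```

```bash
python3 -m pendant '{"slide":[[-0.005,0,0],[-0.005,0,0],[-0.005,0,0],[-0.005,0,0],[0,0,0],[0,0,0]],"dr":[[0,0,0],[0,0,0],[0,0,0],[0,0,0],[0,0,0],[0,0,0]],"claw":[0.1,0.1,0.1,0.1,0.1,0.1]}'
python3 go.py .5013 .0383 .05 -22
```

```text
clock: 14.8
position: [0.4913, 0.0131, 0.0504]
ee_rot: [-2.603, -1.758, -0.014]
force: [14.6, 19.1, -13.4]
width: 0.162
gripper_force: 50.0
t 14.8 pos [0.4913 0.0131 0.0504] yaw_y -21.94 z [ 0.007  0.006 -1.   ] w 0.162 gf 50.0 F [ 14.6  19.1 -13.4]
slide units [ 0.0904 -0.0003  0.0022] mm [27.1 -0.1  0.7]
dr units [ 0.034 -0.064  0.008]
```

```bash
python3 -m pendant '{"slide":[[-0.006,0,0],[-0.006,0,0],[0,0,0]],"dr":[[0,0,0],[0,0,0],[0,0,0]],"claw":[0.1,0.1,0.1]}'
python3 go.py .5013 .0383 .05 -22
python3 - <<'E'
from h import *
im=arm.get_image("side");cv2.imwrite("pics/side4.png",im[:,:,::-1])
cv2.imwrite("pics/c5.png",cv2.resize(im[180:280,230:340,::-1],(660,600),interpolation=cv2.INTER_CUBIC))
E
```

```text
clock: 15.1
position: [0.4912, 0.013, 0.0505]
ee_rot: [-2.599, -1.76, -0.018]
force: [20.5, 31.7, -18.2]
width: 0.161
gripper_force: 50.0
t 15.1 pos [0.4912 0.013  0.0505] yaw_y -21.78 z [ 0.008  0.009 -1.   ] w 0.161 gf 50.0 F [ 20.5  31.7 -18.2]
slide units [ 0.0908 -0.      0.0026] mm [27.2 -0.   0.8]
dr units [ 0.035 -0.093  0.033]
```

View pics/c5.png

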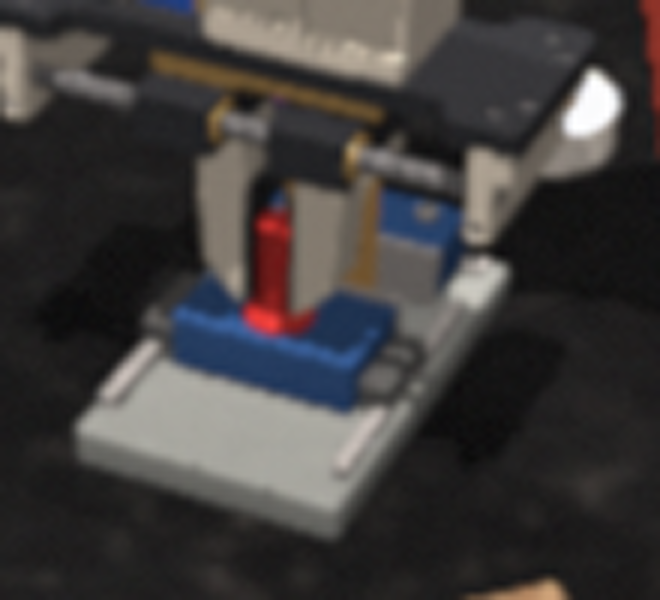

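The side crop shows the jaw moved up with the coupling pinched behind it at crop (370,235). The stop is stiff at about 38 N. I relieve the load, release the post and lift.

```bash
python3 -m pendant '{"slide":[[0.015,0,0],[0.013,0,0],[0,0,0],[0,0,0],[0,0,0],[0,0,0],[0,0,0],[0,0,-0.05],[0,0,-0.1],[0,0,-0.12]],"dr":[[0,0,0],[0,0,0],[0,0,0],[0,0,0],[0,0,0],[0,0,0],[0,0,0],[0,0,0],[0,0,0],[0,0,0]],"claw":[0.1,0.1,0.1,0.3,0.45,0.5,0.5,0.5,0.5,0.5]}' 20
python3 go.py .462 .3255 .2 -22
```

```text
clock: 16.15
position: [0.4872, 0.0111, 0.1308]
ee_rot: [-2.609, -1.749, 0.005]
force: [1.4, -1.0, 0.3]
width: 0.501
gripper_force: 0.0
t 16.15 pos [0.4872 0.0111 0.1308] yaw_y -22.33 z [-0.003 -0.001 -1.   ] w 0.501 gf 0.0 F [ 1.4 -1.   0.3]
slide units [ 0.9371 -0.4765 -0.2313] mm [ 281.1 -142.9  -69.4]
dr units [-0.019  0.016 -0.047]
```

```bash
python3 -m pendant '{"slide":[[0.02,-0.01,-0.05],[0.06,-0.03,-0.05],[0.1,-0.05,-0.05],[0.12,-0.06,-0.04],[0.12,-0.06,-0.03],[0.12,-0.06,0],[0.12,-0.06,0],[0.12,-0.06,0],[0.09,-0.05,0],[0.04,-0.02,0]],"dr":[[0,0,0],[0,0,0],[0,0,0],[0,0,0],[0,0,0],[0,0,0],[0,0,0],[0,0,0],[0,0,0],[0,0,0]],"claw":[0.5,0.5,0.5,0.5,0.5,0.5,0.5,0.5,0.5,0.5]}'
python3 go.py .462 .3255 .11 -22
python3 - <<'E'
from h import *
T=arm.get_image("top");cv2.imwrite("pics/top5.png",T[:,:,::-1])
cv2.imwrite("pics/c6.png",cv2.resize(T[170:250,235:335,::-1],(800,640)[:2] and (750,600),interpolation=cv2.INTER_CUBIC))
cs=cv2.findContours(mask(T,(100,120,60),(125,255,255),(240,178,330,243)),cv2.RETR_EXTERNAL,cv2.CHAIN_APPROX_NONE)[0]
for c in cs:
    if cv2.contourArea(c)>30:
        b=cv2.boxPoints(cv2.minAreaRect(c));print("blue",[on("top",p,.04)[:2].tolist() for p in b])
E
```

```text
clock: 17.15
position: [0.463, 0.3197, 0.1962]
ee_rot: [-2.605, -1.756, 0.001]
force: [-0.7, 0.8, -0.0]
width: 0.5
gripper_force: 0.0
t 17.15 pos [0.463  0.3197 0.1962] yaw_y -22.04 z [-0.001  0.    -1.   ] w 0.5 gf 0.0 F [-0.7  0.8 -0. ]
slide units [ 0.0168 -0.01    0.2872] mm [ 5.  -3.  86.2]
dr units [-0.007  0.002 -0.006]
blue [[0.4341, -0.0326], [0.4987, -0.0586], [0.4876, -0.0853], [0.4233, -0.059]]
blue [[0.4638, 0.0409], [0.5295, 0.0154], [0.5139, -0.0219], [0.4486, 0.004]]
```

View pics/c6.png

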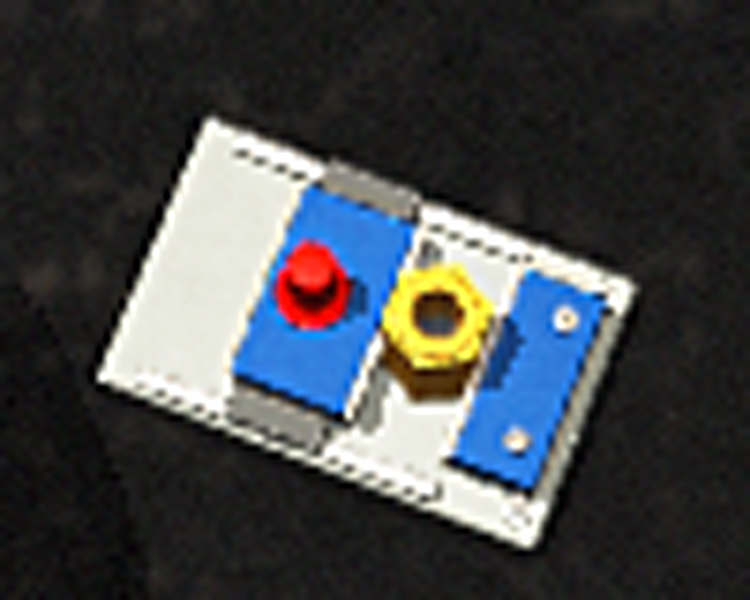

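```bash
cat > hexm.py <<'E'
from h import *
T=np.mean([arm.get_image("top") for _ in range(4)],0).astype(np.uint8)
x0,y0=278,195;k=12
c=cv2.resize(T[y0:y0+35,x0:x0+35],None,fx=k,fy=k,interpolation=cv2.INTER_CUBIC)
h=cv2.cvtColor(c,cv2.COLOR_RGB2HSV)
for v in(150,175,195):
    m=((h[:,:,2]>v)&(h[:,:,1]>90)&(h[:,:,0]>15)&(h[:,:,0]<40)).astype(np.uint8)*255
    ct=cv2.convexHull(blob(m))[:,0].astype(float)
    P=np.array([on("top",((p[0]+.5)/k-.5+x0,(p[1]+.5)/k-.5+y0),.078) for p in ct])[:,:2]
    M=cv2.moments((P*1e5).astype(np.float32));C=np.array([M["m10"],M["m01"]])/M["m00"]/1e5
    an=np.radians(np.arange(0,180,3));w=np.array([np.ptp(P@[np.cos(a),np.sin(a)]) for a in an]);f=np.sum(w*np.exp(-6j*an))
    print("C",C.round(4),"normal",(np.degrees(np.angle(-f))/-6%60).round(1),w.min().round(4),w.max().round(4))
r=mask(T,(0,120,60),(6,255,255),(255,190,300,230));print("post",cv2.minAreaRect(blob(r)))
r=cv2.imread("pics/top0.png")[:,:,::-1].copy();print("post0",cv2.minAreaRect(blob(mask(r,(0,120,60),(6,255,255),(240,175,330,243)))))
for tag,im in(("before",r),("now",T)):
    m=mask(im,(100,120,60),(125,255,255),(240,178,292,243));M=cv2.moments(m,True);p=(M["m10"]/M["m00"],M["m01"]/M["m00"])
    hull=cv2.moments(cv2.convexHull(blob(m)));q=(hull["m10"]/hull["m00"],hull["m01"]/hull["m00"])
    print(tag,on("top",q,.04)[:2])
E
python3 hexm.py
```

```text
C [ 0.4743 -0.0272] normal 10.2 0.0342 0.0382
C [ 0.4746 -0.0273] normal 9.7 0.0333 0.0374
C [ 0.4747 -0.0273] normal 9.5 0.0331 0.0369
post ((276.1000061035156, 207.70001220703125), (9.391485214233398, 8.497057914733887), 63.43495178222656)
post0 ((266.5, 203.5), (9.0, 9.0), 90.0)
before [0.4986 0.0351]
now [0.4883 0.01  ]
```

The top crop shows the coupling pinched between the jaws. The measured normal is 9.7° against a clamp axis of 8° mod 60, and the centre is (0.4746, -0.0273). Next the rod.

```bash
python3 -m pendant '{"slide":[[0.017,-0.012,0.03],[0,0,0.06],[0,0,0.08],[0,0,0.08],[0,0,0.07],[0,0,0.04],[0,0,0],[0,0,0]],"dr":[[0,0,0],[0,0,0],[0,0,0],[0,0,0],[0,0,0],[0,0,0],[0,0,0],[0,0,0]],"claw":[0.5,0.5,0.5,0.5,0.5,0.5,0.5,0.5]}'
python3 go.py .4625 .326 .058 -22
```

```text
clock: 18.2
position: [0.4634, 0.3222, 0.0892]
ee_rot: [2.609, 1.749, 0.001]
force: [-0.7, 1.5, 0.1]
width: 0.499
gripper_force: 0.0
t 18.2 pos [0.4634 0.3222 0.0892] yaw_y -22.33 z [ 0.  0. -1.] w 0.499 gf 0.0 F [-0.7  1.5  0.1]
slide units [ 0.0107 -0.0076  0.1039] mm [ 3.2 -2.3 31.2]
dr units [ 0.003 -0.002 -0.048]
```

```bash
python3 -m pendant '{"slide":[[0.01,-0.007,0.02],[0,0,0.03],[0,0,0.03],[0,0,0.02],[0,0,0.004],[0,0,0],[0,0,0]],"dr":[[0,0,-0.04],[0,0,0],[0,0,0],[0,0,0],[0,0,0],[0,0,0],[0,0,0]],"claw":[0.5,0.5,0.5,0.5,0.45,0.38,0.32]}' 15
python3 -m pendant '{"slide":[[0,0,0],[0,0,0],[0,0,0],[0,0,0],[0,0,0]],"dr":[[0,0,0],[0,0,0],[0,0,0],[0,0,0],[0,0,0]],"claw":[0.27,0.2,0.1,0.1,0.1]}' 15
python3 go.py .4625 .326 .058 -22
```

```text
clock: 18.9
position: [0.4623, 0.326, 0.0577]
ee_rot: [2.605, 1.756, 0.0]
force: [-1.0, -0.1, 0.1]
width: 0.348
gripper_force: 0.0
clock: 19.4
position: [0.4623, 0.3261, 0.0577]
ee_rot: [-2.605, -1.757, -0.001]
force: [0.6, 0.2, 3.2]
width: 0.212
gripper_force: 15.0
t 19.4 pos [0.4623 0.3261 0.0577] yaw_y -22.01 z [ 0.  0. -1.] w 0.212 gf 15.0 F [0.6 0.2 3.2]
slide units [-0.0002  0.0008 -0.0008] mm [-0.   0.2 -0.3]
dr units [ 0.002 -0.004 -0.001]
```

```bash
python3 -m pendant '{"slide":[[0,0,0],[0,0,-0.02],[0,0,-0.04],[0,0,-0.06],[0,0,-0.06],[0,0,-0.07],[0,0,-0.07],[0,0,-0.05],[0,0,-0.02],[0,0,0]],"dr":[[0,0,0],[0,0,0],[0,0,0],[0,0,0],[0,0,0],[0,0,0],[0,0,0],[0,0,0],[0,0,0],[0,0,0]],"claw":[0.1,0.1,0.1,0.1,0.1,0.1,0.1,0.1,0.1,0.1]}' 25
python3 go.py .4746 -.0273 .175 -22
```

```text
clock: 20.4
position: [0.4623, 0.3263, 0.1752]
ee_rot: [-2.604, -1.757, -0.002]
force: [-0.1, 0.6, -1.0]
width: 0.213
gripper_force: 25.0
t 20.4 pos [0.4623 0.3263 0.1752] yaw_y -21.99 z [ 0.001  0.001 -1.   ] w 0.213 gf 25.0 F [-0.1  0.6 -1. ]
slide units [-1.0776e+00  4.7960e-01 -5.0000e-04] mm [-3.233e+02  1.439e+02 -1.000e-01]
dr units [ 0.002 -0.011  0.001]
```

```bash
python3 -m pendant '{"slide":[[-0.04,0.02,0],[-0.08,0.036,0],[-0.12,0.053,0],[-0.12,0.053,0],[-0.12,0.053,0],[-0.12,0.053,0],[-0.12,0.053,0],[-0.12,0.053,0],[-0.12,0.053,0],[-0.08,0.036,0]],"dr":[[0,0,0],[0,0,0],[0,0,0],[0,0,0],[0,0,0],[0,0,0],[0,0,0],[0,0,0],[0,0,0],[0,0,0]],"claw":[0.1,0.1,0.1,0.1,0.1,0.1,0.1,0.1,0.1,0.1]}'
python3 -m pendant '{"slide":[[-0.035,0.016,0],[0,0,0],[0,0,0],[0,0,0]],"dr":[[0,0,0],[0,0,0],[0,0,0],[0,0,0]],"claw":[0.1,0.1,0.1,0.1]}'
python3 go.py .4746 -.0273 .15 -22
python3 - <<'E'
from h import *
im=arm.get_image("side");cv2.imwrite("pics/side6.png",im[:,:,::-1])
cv2.imwrite("pics/c7.png",cv2.resize(im[150:260,230:340,::-1],(600,600),interpolation=cv2.INTER_CUBIC))
p=arm.observe()["position"]
print("foot px",proj("side",[*p[:2],p[2]-.0557]),"rodtop",proj("side",[*p[:2],p[2]-.0037]),"rim",proj("side",[.4746,-.0273,.08]))
E
```

```text
clock: 21.4
position: [0.4724, -0.019, 0.1739]
ee_rot: [-2.607, -1.752, 0.002]
force: [0.1, 0.8, -0.5]
width: 0.211
gripper_force: 25.0
clock: 21.8
position: [0.4744, -0.0252, 0.1742]
ee_rot: [-2.602, -1.759, 0.001]
force: [-0.5, 0.5, -0.6]
width: 0.209
gripper_force: 25.0
t 21.8 pos [ 0.4744 -0.0252  0.1742] yaw_y -21.88 z [-0.001  0.    -1.   ] w 0.209 gf 25.0 F [-0.5  0.5 -0.6]
slide units [-0.0061  0.0034  0.0805] mm [-1.8  1.  24.2]
dr units [-0.006  0.     0.018]
foot px [285.4 190.9] rodtop [286.1 168.4] rim [284.9 206.2]
```

View pics/c7.png

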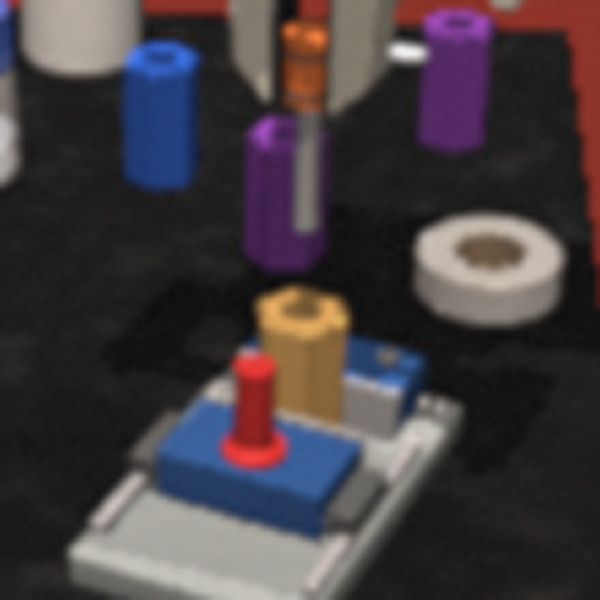

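The rod hangs vertical with its foot at crop (305,232). The coupling rim is at crop (302,308). Both agree with the predictions, so I correct 2 mm and lower slowly.

```bash
python3 -m pendant '{"slide":[[-0.006,0.0035,0],[0,0,0.03],[0,0,0.03],[0,0,0.03],[0,0,0.02],[0,0,0.015],[0,0,0.015],[0,0,0.01],[0,0,0]],"dr":[[0,0,0],[0,0,0],[0,0,0],[0,0,0],[0,0,0],[0,0,0],[0,0,0],[0,0,0],[0,0,0]],"claw":[0.1,0.1,0.1,0.1,0.1,0.1,0.1,0.1,0.1]}'
python3 go.py .4746 -.0273 .094 -22
```

```text
clock: 22.75
position: [0.4746, -0.0289, 0.1292]
ee_rot: [-2.605, -1.756, 0.001]
force: [-0.1, 0.7, -0.4]
width: 0.212
gripper_force: 25.0
t 22.75 pos [ 0.4746 -0.0289  0.1292] yaw_y -22.02 z [-0. -0. -1.] w 0.212 gf 25.0 F [-0.1  0.7 -0.4]
slide units [ 0.0049 -0.0021  0.1175] mm [ 1.5 -0.6 35.2]
dr units [-0.003  0.002 -0.002]
```

```bash
python3 -m pendant '{"slide":[[0.003,-0.001,0.015],[0,0,0.02],[0,0,0.02],[0,0,0.02],[0,0,0.015],[0,0,0.01],[0,0,0.006],[0,0,0.004],[0,0,0]],"dr":[[0,0,0],[0,0,0],[0,0,0],[0,0,0],[0,0,0],[0,0,0],[0,0,0],[0,0,0],[0,0,0]],"claw":[0.1,0.1,0.1,0.1,0.1,0.1,0.1,0.1,0.1]}'
python3 go.py .4746 -.0273 .094 -22
```

```text
clock: 23.65
position: [0.4748, -0.0279, 0.0965]
ee_rot: [2.605, 1.757, 0.0]
force: [-0.1, -0.3, -1.0]
width: 0.21
gripper_force: 25.0
t 23.65 pos [ 0.4748 -0.0279  0.0965] yaw_y -22.01 z [ 0.  0. -1.] w 0.21 gf 25.0 F [-0.1 -0.3 -1. ]
slide units [ 0.0017 -0.0015  0.0083] mm [ 0.5 -0.5  2.5]
dr units [ 0.    -0.    -0.001]
```

```bash
python3 -m pendant '{"slide":[[0,0,0.003],[0,0,0.003],[0,0,0.003],[0,0,0.003],[0,0,0.003],[0,0,0]],"dr":[[0,0,0],[0,0,0],[0,0,0],[0,0,0],[0,0,0],[0,0,0]],"claw":[0.1,0.1,0.1,0.1,0.1,0.1]}'
python3 go.py .4746 -.0273 .094 -22
```

```text
clock: 24.25
position: [0.4758, -0.028, 0.0933]
ee_rot: [2.605, 1.756, 0.004]
force: [-4.0, 0.5, 21.6]
width: 0.217
gripper_force: 25.1
t 24.25 pos [ 0.4758 -0.028   0.0933] yaw_y -22.02 z [ 0.002  0.001 -1.   ] w 0.217 gf 25.1 F [-4.   0.5 21.6]
slide units [ 0.0006 -0.0046 -0.0024] mm [ 0.2 -1.4 -0.7]
dr units [ 0.011 -0.015 -0.002]
```

Bottomed out at the expected height, with 21.6 N upward. I ease the load, hold, then let go.

```bash
python3 -m pendant '{"slide":[[0,0,-0.003],[0,0,0],[0,0,0],[0,0,0],[0,0,0],[0,0,0],[0,0,0],[0,0,0],[0,0,0],[0,0,0]],"dr":[[0,0,0],[0,0,0],[0,0,0],[0,0,0],[0,0,0],[0,0,0],[0,0,0],[0,0,0],[0,0,0],[0,0,0]],"claw":[0.1,0.1,0.1,0.1,0.1,0.1,0.1,0.1,0.1,0.1]}'
python3 -m pendant '{"slide":[[0,0,0],[0,0,0],[0,0,0],[0,0,0],[0,0,0],[0,0,0]],"dr":[[0,0,0],[0,0,0],[0,0,0],[0,0,0],[0,0,0],[0,0,0]],"claw":[0.1,0.1,0.1,0.1,0.1,0.1]}'
python3 go.py .4746 -.0273 .094 -22
```

```text
clock: 25.25
position: [0.4753, -0.0279, 0.0935]
ee_rot: [2.605, 1.756, 0.002]
force: [-2.2, 0.7, 10.2]
width: 0.209
gripper_force: 25.0
clock: 25.85
position: [0.4754, -0.028, 0.0935]
ee_rot: [2.605, 1.756, 0.002]
force: [-1.8, 1.1, 10.6]
width: 0.214
gripper_force: 25.0
t 25.85 pos [ 0.4754 -0.028   0.0935] yaw_y -22.01 z [ 0.001  0.    -1.   ] w 0.214 gf 25.0 F [-1.8  1.1 10.6]
slide units [ 0.0011 -0.0032 -0.0017] mm [ 0.3 -1.  -0.5]
dr units [ 0.007 -0.007 -0.002]
```

```bash
python3 -m pendant '{"slide":[[0,0,0],[0,0,0],[0,0,0],[0,0,0],[0,0,0],[0,0,-0.03],[0,0,-0.06],[0,0,-0.09],[0,0,-0.1],[0,0,-0.1]],"dr":[[0,0,0],[0,0,0],[0,0,0],[0,0,0],[0,0,0],[0,0,0],[0,0,0],[0,0,0],[0,0,0],[0,0,0]],"claw":[0.26,0.32,0.4,0.48,0.48,0.48,0.48,0.48,0.48,0.48]}'
python3 -m pendant '{"slide":[[0.08,-0.04,-0.02],[0.12,-0.06,0],[0.12,-0.06,0],[0.12,-0.06,0],[0.12,-0.06,0],[0.12,-0.06,0],[0.12,-0.06,0],[0.08,-0.04,0],[0,0,0],[0,0,0]],"dr":[[0,0,0],[0,0,0],[0,0,0],[0,0,0],[0,0,0],[0,0,0],[0,0,0],[0,0,0],[0,0,0],[0,0,0]],"claw":[0.48,0.48,0.48,0.48,0.48,0.48,0.48,0.48,0.48,0.48]}'
python3 - <<'E'
from h import *
t=arm.get_image("top");s=arm.get_image("side")
for n,im in(("top7",t),("side7",s)):cv2.imwrite(f"pics/{n}.png",im[:,:,::-1])
a=cv2.resize(t[170:250,240:330],(400,356),interpolation=cv2.INTER_CUBIC);b=cv2.resize(s[170:265,240:340],(375,356),interpolation=cv2.INTER_CUBIC)
cv2.imwrite("pics/c8.png",np.hstack([a,b])[:,:,::-1])
# steel face positions: intensity profile along clamp y at z=.04, x=+-26mm
C=np.array([.4746,-.0273]);Y=np.array([.375,.927]);X=np.array([.927,-.375])
for x in(.025,.029,-.022,-.026):
    pr=[]
    for y in np.arange(-.024,.0245,.002):
        u=proj("top",[*(C+X*x+Y*y),.04]);pr.append(cv2.getRectSubPix(t,(1,1),tuple(map(float,u)))[0,0].tolist())
    print(x,[(int(2*i-24),int(p[0]),int(p[2])) for i,p in enumerate(pr)])
E
```

```text
clock: 26.85
position: [0.4745, -0.0283, 0.2085]
ee_rot: [2.605, 1.756, -0.001]
force: [0.0, 0.1, 0.5]
width: 0.48
gripper_force: 0.0
clock: 27.85
position: [0.4513, 0.2663, 0.2132]
ee_rot: [2.603, 1.758, -0.0]
force: [-0.4, -1.2, -0.1]
width: 0.479
gripper_force: 0.0
0.025 [(-24, 43, 221), (-22, 45, 222), (-20, 98, 216), (-18, 216, 195), (-16, 248, 229), (-14, 240, 230), (-12, 233, 227), (-10, 234, 230), (-8, 234, 235), (-6, 234, 236), (-4, 235, 220), (-2, 241, 186), (0, 250, 78), (2, 253, 34), (4, 254, 0), (6, 254, 18), (8, 253, 22), (10, 249, 16), (12, 238, 46), (14, 199, 45), (16, 197, 145), (18, 197, 199), (20, 91, 161), (22, 46, 218), (24, 46, 225)]
0.029 [(-24, 39, 222), (-22, 31, 223), (-20, 82, 191), (-18, 179, 201), (-16, 251, 246), (-14, 237, 225), (-12, 234, 225), (-10, 233, 226), (-8, 233, 226), (-6, 233, 226), (-4, 234, 230), (-2, 236, 234), (0, 235, 234), (2, 238, 229), (4, 239, 241), (6, 241, 233), (8, 234, 215), (10, 174, 152), (12, 160, 144), (14, 125, 114), (16, 127, 115), (18, 234, 229), (20, 139, 233), (22, 29, 225), (24, 44, 229)]
-0.022 [(-24, 45, 223), (-22, 49, 221), (-20, 94, 216), (-18, 234, 225), (-16, 246, 235), (-14, 241, 230), (-12, 246, 240), (-10, 250, 246), (-8, 255, 253), (-6, 220, 209), (-4, 177, 154), (-2, 133, 96), (0, 152, 110), (2, 188, 156), (4, 253, 251), (6, 252, 249), (8, 191, 183), (10, 144, 135), (12, 141, 134), (14, 132, 123), (16, 201, 188), (18, 221, 231), (20, 104, 183), (22, 47, 222), (24, 45, 224)]
-0.026 [(-24, 47, 224), (-22, 38, 226), (-20, 86, 186), (-18, 192, 205), (-16, 248, 242), (-14, 226, 213), (-12, 236, 227), (-10, 239, 230), (-8, 239, 230), (-6, 240, 232), (-4, 242, 235), (-2, 244, 238), (0, 243, 237), (2, 241, 234), (4, 241, 234), (6, 245, 237), (8, 230, 219), (10, 148, 137), (12, 138, 129), (14, 132, 121), (16, 160, 144), (18, 247, 239), (20, 137, 219), (22, 41, 214), (24, 46, 222)]
```

View pics/c8.png

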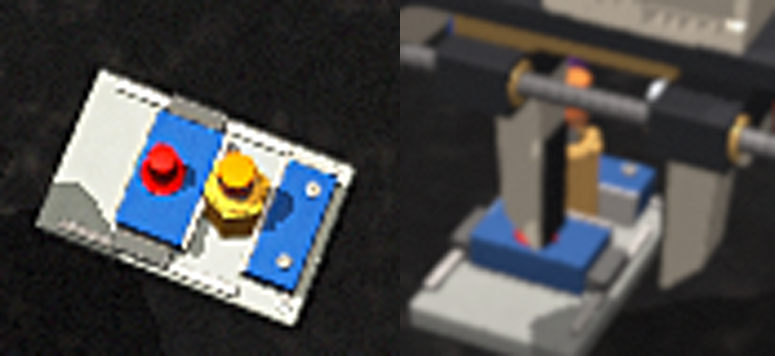

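The rod stands in the coupling at left crop (237,172), with the coupling tight between steel faces at about ±16 mm. The arm is clear, so I hand in.

```bash
python3 -c "
from cell import arm
print(arm.sign_off())"
```

```text
the job is handed in; nothing more can be done
None
```

The job is handed in at about 28 s of the 66 s limit: the brass coupling is clamped square on the bed and the depth rod is bottomed, was held for over a second, and is let go standing in the bore; the jaw reading is inferred from a stiff stop and the camera images, and the hand-in returned no verdict.

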